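Probe the three test spots on the steel disc

ROBOT

A 6-joint arm with a two-finger parallel gripper is mounted at the origin on the work surface. World frame = base frame: x ahead of the robot, y to its left, z up, the work surface at z = 0. Lengths are in m, angles in degrees, forces in N, time in s.
With the tool pointing down it reaches from about 0.35 to 0.875 m from the base axis. Payload 4.2 kg.
Tool frame: the origin (TCP) lies at the very end of the fingers, on their centre line; the grasp point (between the pads) lies 19 mm behind it; z points along the fingers, y is the line along which they close (so a half turn about z gives the same grasp; the last joint's range is limited). The gripper opens to 87 mm and grips with 3 to 60 N. Pads are 19 mm wide; open, the fingers measure 117 mm over their backs; the gripper's body (75 mm by 190 mm) begins 51 mm behind the grasp point.
Start: joints at [89.015, 22.042, 0.453, 0, -68.411, -14.817], TCP at [0.17, 0.601, 0.223] pointing down, gripper open.
Joint ranges: [-179.83, 179.83], [-69.29, 118.12], [-61.27, 80.66], [-181.25, 117.63], [-171.15, -9.14], [-177.46, 177.46]. Speed limits (degrees/s): [159.86, 159.86, 180, 180, 180, 180].

INTERFACE

Orientations are given as a 3x3 rotation matrix whose columns are the frame's x, y, z axes.
In Python, from station import r gives the robot as it stands.
- The arm moves only by the tool jog_arm, never from a script. Its argument "plan" is text: rows parted by semicolons, each of 7 numbers parted by spaces: the shift along the tool's x, y, z normalised to -1 to 1, where 1 is 0.025 m, then the turn, a rotation vector about the tool's x, y, z normalised to -1 to 1, where 1 is 8 degrees, then the closure, from -1 (fully open) to 1 (shut). A call has exactly 10 rows; each row shifts and turns the commanded pose from where the row before left it, along the tool's axes as they then stand; what a row does not reach is not made up. A row lasts 1/10 s, in which the tool goes at most 50 mm and 8.59 degrees, less where a joint would pass 70% of its speed; a pose out of reach is approached as far as the arm can. A call with a number of a shift or a turn outside -1 to 1 is refused whole. A call with a gripper value outside its range is refused whole. The fingers move at their own pace and stop on an object; the grip force is fixed at half the most. Time passes only in rows, so rows that do not move let the fingers close, or fill a call up. It gives the time, the measured TCP pose, the force, the opening and the grip force at its end, in the units of the state.
- r.sense(): the state, without advancing time (a new reading comes with each control period).
- r.capture(name): name is "scene" or "top" or "wrist"; returns (picture, depth): 384x512x3 uint8, red, green, blue; 384x512 float32, m along the optical axis (not along the pixel's ray), 0 where there is no reading.
- r.get_calibration(name): a dict with "mtx" (3x3 intrinsics, pixels), "distortion" ([k1, k2, p1, p2, k3] as OpenCV has them; the pictures are not rectified), "extrinsics" (4x4, takes a point from camera to world coordinates). Camera axes: x right, y up, looking along -z (the intrinsics and any distortion apply to the point x, -y, -z); pixel columns grow to the right and rows downward; lengths in m; the calibration is good to about 2 mm. A picture is of the moment at which its call begins: read the wrist's pose just before it. get_calibration takes no time and is no camera call; for the wrist camera it gives the pose at the moment of the call.
- r.finish_job(): hands the job in; it is judged then, once.
The state is a dict: "time_s": time; "joints": joint angles; "joint_velocities": joint speeds; "effort": joint torques, N m; "tcp_pos": TCP position; "ee_rot": TCP orientation; "wrist_force": force on the tool from outside, world axes, zero at the start; "moment": the same for the moment, N m; "gripper_width": opening from 0.0 (shut) to 1.0 (fully open); "gripper_force": force on a finger pad.
Only numpy, scipy, OpenCV 4.12 (cv2) and the standard library are available. Lean on these libraries where they do the work, as an engineer would, in place of code of your own. Each camera call takes 0.05 s, during which the arm holds its last target. There are 200 camera calls.

TASK

Pull the orange-handled probe up out of its wooden holder and touch its tip lightly onto the red spot, then the yellow spot, then the blue spot on the steel disc, resting it on each for about a second. Then stand the probe back in its holder, guard resting on the rim, and let go. Leave the other things on the bench where they are.

Things in the scene. Friction and masses are not known exactly. Their poses are not given: they have to be found in the camera images.
- probe: hand-held hardness probe, 161 mm long, 180 g. Origin at its tip, z up along the tool. z 0-80 mm: steel shank 14 mm across with round brass tip; z 80-86: black round finger guard 56 mm across; z 86-161: orange square handle 26 x 26 mm, faces square to x and y. At the start it stands upright in the holder, guard on the rim, tip 12 mm above the table.
- probe_tip (a point): the lowest point of the probe's rounded tip (radius 6 mm), the same point as the probe's origin
- holder: upright round wooden holder, screwed to the table: 92 mm tall, 64 mm outer and 34 mm inner diameter, open at the top, with a base flange 90 mm across. Origin at the centre of its underside on the table. With the probe in place the guard rests on the rim and the tip is 12 mm above this origin, with about 10 mm of sideways play all round.
- anvil: steel stake fixed to the table, 75 mm square with a 105 mm foot, carrying a fixed bright (pale grey) steel disc 170 mm across and 8 mm thick whose top is 88 mm above the table. Origin at the centre of its underside on the table. Does not move.
- mark_red: red test spot: a fixed round red pad 24 mm across and 3 mm thick on top of the steel disc. Origin at the centre of its underside, so its top face is 3 mm above the origin (91 mm above the table). It is rigid: it does not give.
- mark_yellow: yellow test spot: a fixed round yellow pad 24 mm across and 3 mm thick on top of the steel disc. Origin at the centre of its underside, so its top face is 3 mm above the origin (91 mm above the table). It is rigid: it does not give.
- mark_blue: blue test spot: a fixed round blue pad 24 mm across and 3 mm thick on top of the steel disc. Origin at the centre of its underside, so its top face is 3 mm above the origin (91 mm above the table). It is rigid: it does not give.
- hammer: hammer lying on the table, 260 mm long; leave alone
- brush: bench brush lying on the table, 180 mm long; leave alone
- chisel: dark steel chisel 140 mm long, 18 mm wide, 16 mm high, lying between the holder and the disc; leave alone
- slate: flat round dark grey stone 120 mm across, 13 mm high; leave alone
- disc_stock: round copper slug 70 mm across, 12 mm high; leave alone
- jar: amber glass jar 64 mm across, 90 mm tall; leave alone
- bowl: copper bowl 120 mm across, 50 mm tall; leave alone
There are look-alikes about, which are no part of the job. Leave any green look-alike of the probe alone.

How it is judged (in metres and radians):
On the way, in this order (a step that is already met when the one before it is completed fails the run):
1. the tip of the gripped probe rests on the red spot for 0.3 s (contact force between probe and mark_red above 0.3 N and distance between probe_tip and mark_red below 0.018 m and contact force between the fingers and probe above 1 N), for 0.3 s.
2. the tip of the gripped probe rests on the yellow spot for 0.3 s (contact force between probe and mark_yellow above 0.3 N and distance between probe_tip and mark_yellow below 0.018 m and contact force between the fingers and probe above 1 N), for 0.3 s.
3. the tip of the gripped probe rests on the blue spot for 0.3 s (contact force between probe and mark_blue above 0.3 N and distance between probe_tip and mark_blue below 0.018 m and contact force between the fingers and probe above 1 N), for 0.3 s.
At the end, for the whole second after the job is handed in: The probe stands released and at rest in its holder: tip inside, within 18 mm of the holder's axis and less than 18 mm above its underside (so the guard lies on the rim), upright within 0.15 rad (horizontal distance between probe and holder below 0.018 m and z of probe in the frame of holder between 0.004 and 0.018 m and angle between probe's own z axis and vertical below 0.15 rad and linear speed of probe below 0.02 m/s and contact force between probe and holder above 0.3 N); the robot touches nothing.
It fails at once if a bystander (hammer, brush, chisel, stone, copper slug, jar or bowl) is moved more than 30 mm (distance of any of hammer, brush, chisel, slate, disc_stock, jar, bowl from where it was at the start of the episode above 0.03 m).
It fails at once if the probe is pressed onto a spot with more than 60 N (contact force between probe and mark_red above 60 N or contact force between probe and mark_yellow above 60 N or contact force between probe and mark_blue above 60 N).
It also fails if it takes over 66 s, if anything falls off the work surface, if the arm or the gripper's body presses on something with over 40 N, if the wrist force passes 120 N, or if a joint passes its speed limit or range.

## Working session

There is one attempt and no reset: what is moved stays moved. The work goes in short steps, Python scripts to look and compute and a tool call to move; the robot and the scene stay as the last step left them, time stands still between calls to the robot, and variables do not carry over. Pictures are saved under pics/ and viewed, at most 10 in all, crops included, and the job is handed in when it is done.

Besides the shell and the picture viewer there is one more tool, called after "Emit:" by a JSON object that holds its "fn" and its "kwargs". jog_arm: Moves the arm, as the interface text tells. Scaled input: -1 to 1 covers 0.025 m each way for a shift and 8 degrees each way for a turn. Its arguments: {"type":"object","properties":{"plan":{"type":"string"}},"required":["plan"]}

```bash
mkdir -p pics; ls; cat > h.py <<'E'
import numpy as np, cv2
from station import r
def snap(n):
    c=r.get_calibration(n); im,d=r.capture(n); return im,d,c
def pt(c,d,u,v,z=None):
    """pixel->world; by depth (median 5x5) or by plane z"""
    M=np.array(c["mtx"],float);D=np.array(c["distortion"],float);E=np.array(c["extrinsics"],float)
    x,y=cv2.undistortPoints(np.array([[[u,v]]],float),M,D)[0,0]
    ray=np.array([x,-y,-1.])
    if z is None:
        w=d[int(v)-2:int(v)+3,int(u)-2:int(u)+3]; s=np.median(w[w>0])
    else:
        R=E[:3,:3]@ray; s=(z-E[2,3])/R[2]
    return E[:3,:3]@(ray*s)+E[:3,3]
E
python3 - <<'E'
from h import *
import pickle
o={}
for n in("scene","top"):
    o[n]=snap(n); im=o[n][0]; cv2.imwrite(f"pics/{n}0.png",cv2.resize(im[:,:,::-1],(800,600)))
    print(n,np.round(o[n][2]["extrinsics"],3).tolist(), np.round(o[n][2]["mtx"],1).tolist(),o[n][2]["distortion"])
pickle.dump(o,open("o.pkl","wb"))
s=r.sense();print(s["tcp_pos"],np.round(s["ee_rot"],3).tolist(),s["wrist_force"],s["time_s"])
E
```

```text
pics
scene [[0.326, -0.806, 0.494, 1.172], [0.945, 0.285, -0.16, -0.173], [-0.012, 0.519, 0.855, 1.063], [0.0, 0.0, 0.0, 1.0]] [[380.9, 0.0, 261.1], [0.0, 380.9, 197.8], [0.0, 0.0, 1.0]] [-0.10991841  0.          0.          0.          0.        ]
top [[0.022, 0.998, -0.062, 0.525], [-1.0, 0.021, -0.014, -0.005], [-0.012, 0.062, 0.998, 1.474], [0.0, 0.0, 0.0, 1.0]] [[464.7, 0.0, 258.2], [0.0, 464.7, 186.6], [0.0, 0.0, 1.0]] [-0.0641035  0.         0.         0.         0.       ]
[0.17004683 0.60086445 0.22159153] [[0.962, -0.272, -0.0], [-0.272, -0.962, -0.002], [0.0, 0.002, -1.0]] [ 0.75439874 -0.29092527 -0.50611476] 0.1
```

View pics/scene0.png

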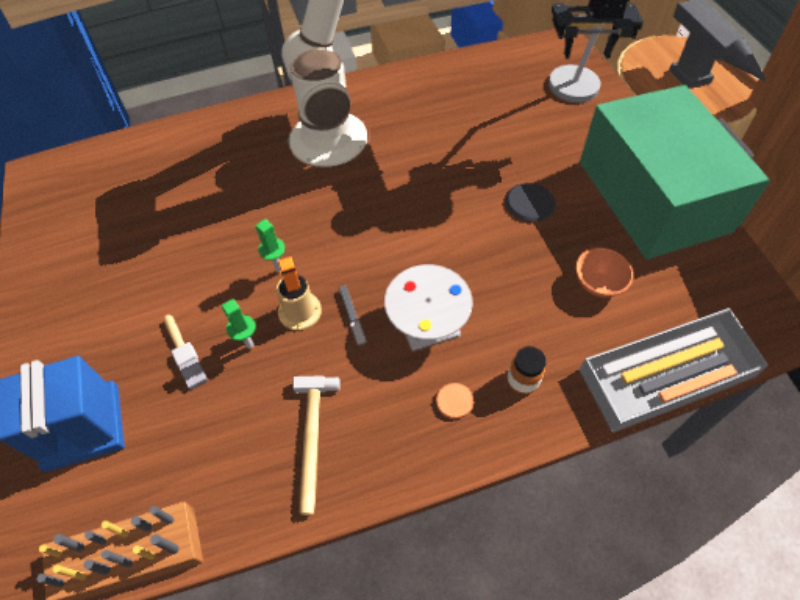

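View pics/top0.png

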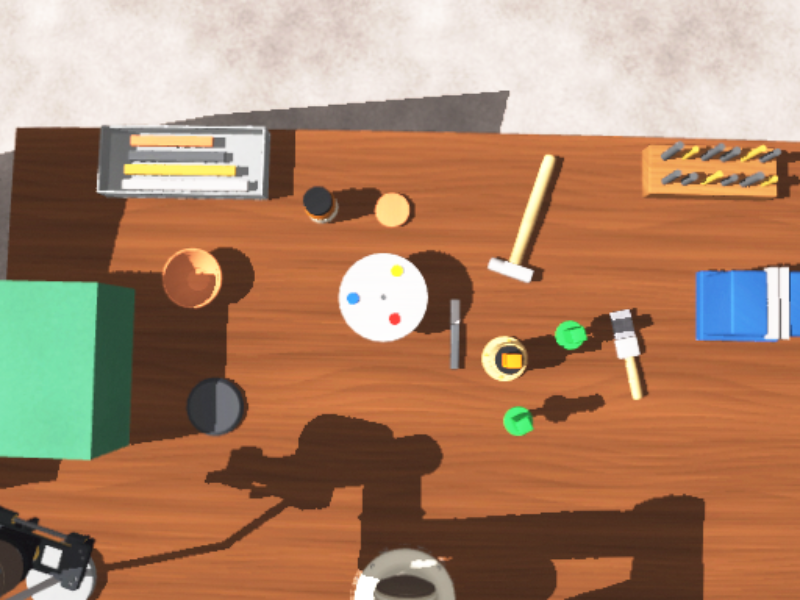

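The scene view shows the holder with the orange handle at about (290,280), green look-alikes at (268,240) and (238,320), and the disc at (428,300). The red spot is at (410,286), yellow at (425,325), blue at (456,290). In the top view the handle is at (511,360), the greens at (570,334) and (518,421), and the spots at (395,319), (397,270) and (353,298).

```bash
cat > m.py <<'E'
from h import *
import pickle
o=pickle.load(open("o.pkl","rb"))
rng={"red":((0,10),(.0)),"yellow":((26,34),0),"blue":((100,118),0),"orange":((8,20),0),"green":((50,70),0)}
box={"scene":dict(red=(395,275,425,298),yellow=(412,315,440,335),blue=(445,280,468,300),orange=(270,252,305,295),g1=(252,215,290,262),g2=(215,295,260,342)),
"top":dict(red=(383,308,407,332),yellow=(386,260,408,280),blue=(342,288,364,308),orange=(495,345,530,375),g1=(500,405,536,438),g2=(552,318,590,350))}
for n in box:
    im,d,c=o[n]; hsv=cv2.cvtColor(im,cv2.COLOR_RGB2HSV)
    for k,b in box[n].items():
        x0,y0,x1,y1=[int(q*.64) for q in b]
        h=hsv[y0:y1,x0:x1]; lo,hi=rng["green" if k[0]=="g" else k][0]
        m=(h[...,0]>=lo)&(h[...,0]<=hi)&(h[...,1]>150)&(h[...,2]>90)
        v,u=np.nonzero(m); u=u+x0;v=v+y0
        if k in("red","yellow","blue"):
            print(n,k,len(u),"depth",pt(c,d,u.mean(),v.mean()).round(4),"plane",pt(c,d,u.mean(),v.mean(),.091).round(4))
        else:
            P=np.array([pt(c,d,a,e) for a,e in zip(u,v)]); zt=np.percentile(P[:,2],97)
            T=P[P[:,2]>zt-.008]
            print(n,k,len(u),"ztop",zt.round(4),"zmin",P[:,2].min().round(3),"top centre",T.mean(0).round(4),"minAreaRect",np.round(cv2.minAreaRect(T[:,:2].astype(np.float32)*1000)[0:2],1).tolist(),cv2.minAreaRect(T[:,:2].astype(np.float32)*1000)[2])
        
im,d,c=o["top"]
P=np.array([pt(c,d,a,e) for a in range(300,345) for e in range(208,252)])
for lo,hi in((.084,.097),(.1,.11)):
    T=P[(P[:,2]>lo)&(P[:,2]<hi)]; print("holder band",lo,len(T),T.min(0).round(4),T.max(0).round(4),cv2.minEnclosingCircle((T[:,:2]*1000).astype(np.float32)))
for n,s in(("top",(478,330,545,390)),("scene",(250,215,335,335))):
    x0,y0,x1,y1=[int(q*.64) for q in s]; q=o[n][0][y0:y1,x0:x1,::-1]
    cv2.imwrite(f"pics/{n}crop.png",cv2.resize(q,None,fx=8,fy=8,interpolation=cv2.INTER_CUBIC)); print(n,x0,y0,q.shape)
E
python3 m.py
python3 -c "
import cv2,numpy as np
a=cv2.imread('pics/topcrop.png');b=cv2.imread('pics/scenecrop.png')
h=max(a.shape[0],b.shape[0]);f=lambda i:cv2.copyMakeBorder(i,0,h-i.shape[0],0,0,0)
j=np.hstack([f(a),f(b)]);print(j.shape,a.shape);cv2.imwrite('pics/cr.png',j[:600] if j.shape[1]<=800 else cv2.resize(j,(800,int(h*800/j.shape[1]))))"
```

```text
scene red 33 depth [0.5581 0.0284 0.0894] plane [0.5591 0.0281 0.091 ]
scene yellow 33 depth [0.6515 0.0272 0.0896] plane [0.6522 0.0269 0.091 ]
scene blue 32 depth [0.5975 0.1095 0.0907] plane [0.5976 0.1094 0.091 ]
scene orange 408 ztop 0.1724 zmin -0.003 top centre [ 0.4894 -0.1885  0.1706] minAreaRect [[487.9, -188.9], [22.4, 22.5]] 22.094482421875
scene g1 237 ztop 0.1596 zmin 0.003 top centre [ 0.373  -0.2097  0.1571] minAreaRect [[370.7, -209.9], [22.6, 23.1]] 29.852548599243164
scene g2 298 ztop 0.1608 zmin 0.006 top centre [ 0.5383 -0.3055  0.1589] minAreaRect [[536.7, -306.3], [24.0, 23.1]] 18.547090530395508
top red 37 depth [0.5597 0.0305 0.0908] plane [0.5596 0.0304 0.091 ]
top yellow 39 depth [0.652  0.0282 0.0902] plane [0.6519 0.0282 0.091 ]
top blue 34 depth [0.5974 0.1117 0.0915] plane [0.5974 0.1118 0.091 ]
top orange 53 ztop 0.1709 zmin -0.001 top centre [ 0.4876 -0.1921  0.1698] minAreaRect [[487.6, -190.8], [25.2, 17.1]] 0.21279416978359222
top g1 241 ztop 0.1614 zmin 0.005 top centre [ 0.3711 -0.2068  0.1598] minAreaRect [[370.8, -207.8], [24.8, 23.9]] 27.570358276367188
top g2 267 ztop 0.1621 zmin 0.006 top centre [ 0.5364 -0.3038  0.1598] minAreaRect [[536.4, -304.7], [25.8, 26.7]] 20.70685386657715
holder band 0.084 135 [ 0.4568 -0.22    0.0852] [ 0.5164 -0.1601  0.097 ] ((486.670654296875, -191.0167236328125), 31.794353485107422)
holder band 0.1 30 [ 0.4693 -0.2124  0.1001] [ 0.5015 -0.1739  0.1044] ((488.29010009765625, -193.5913543701172), 21.217422485351562)
top 305 211 (38, 43, 3)
scene 160 137 (77, 54, 3)
(616, 776, 3) (304, 344, 3)
```

View pics/cr.png

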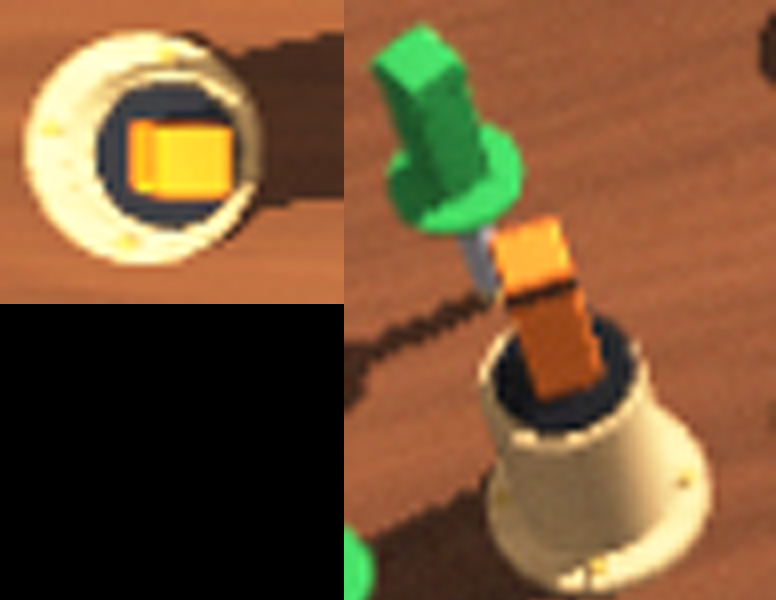

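The crops show the orange handle upright and centred, its faces about square to the world axes. It is at (0.488, -0.191) with its top at 0.172, and the rim centre is at about (0.487, -0.191). The greens are 0.161 tall and over 0.11 m away. Before moving I'll check the pole and the green box near the arm's start position.

```bash
python3 - <<'E'
from h import *
import pickle
o=pickle.load(open("o.pkl","rb"))
a=o["scene"][0][0:180,330:512,::-1]; b=o["top"][0][170:384,0:300,::-1]
cv2.imwrite("pics/l.png",np.hstack([cv2.resize(a,(400,396)),cv2.resize(b,(400,int(400*214/300))) if 0 else cv2.resize(b,(400,396))]))
for n,l in(("top",((50,250),(40,200),(75,250),(30,372),(45,375),(20,365))),("scene",((420,75),(480,110),(367,54),(372,45),(380,30),(385,18)))):
    for u,v in l:
        try: print(n,u,v,pt(o[n][2],o[n][1],u,v).round(3))
        except Exception as e: print(n,u,v,e)
E
```

```text
top 50 250 [0.414 0.597 0.179]
top 40 200 [0.554 0.632 0.18 ]
top 75 250 [0.406 0.57  0.067]
top 30 372 [0.027 0.704 0.059]
top 45 375 [0.118 0.527 0.334]
top 20 365 [0.036 0.752 0.029]
scene 420 75 [0.371 0.679 0.179]
scene 480 110 [0.581 0.785 0.179]
scene 367 54 [0.038 0.685 0.019]
scene 372 45 [0.022 0.711 0.047]
scene 380 30 [-0.124  0.847 -0.002]
scene 385 18 [0.035 0.731 0.183]
```

View pics/l.png

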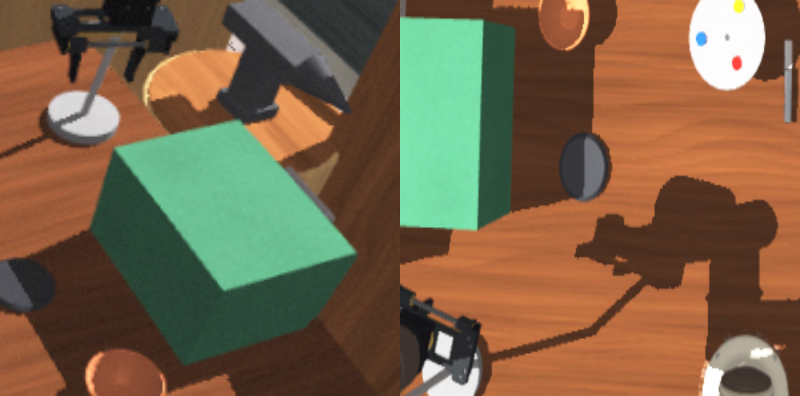

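The lamp post stands at (0.03, 0.72) and the green box is 0.18 tall with its near corner at about x 0.35, y 0.55. So I'll lift and turn first, go out along -y, then diagonally.

Emit:
{"fn": "jog_arm", "kwargs": {"plan": "0 0 -1 0 0 -0.99 -1; 0 0 -1 0 0 -0.99 -1; 0 1 0 0 0 0 -1; 0 1 0 0 0 0 -1; 0 1 0 0 0 0 -1; 0 1 0 0 0 0 -1; 0.8 1 0 0 0 0 -1; 0.8 1 0 0 0 0 -1; 0.8 1 0 0 0 0 -1; 0.8 1 0 0 0 0 -1"}}

```text
time_s: 1.1
tcp_pos: [0.2507, 0.4001, 0.2722]
ee_rot: [[1.0, 0.001, -0.0], [0.001, -1.0, -0.001], [-0.0, 0.001, -1.0]]
wrist_force: [0.3, 1.1, -0.4]
gripper_width: 0.997
gripper_force: 0.0
```

Emit:
{"fn": "jog_arm", "kwargs": {"plan": "0.8 1 0 0 0 0 -1; 0.8 1 0 0 0 0 -1; 0.8 1 0 0 0 0 -1; 0.8 1 0 0 0 0 -1; 0.8 1 0 0 0 0 -1; 0.8 1 0 0 0 0 -1; 0.8 1 0 0 0 0 -1; 0.8 1 0 0 0 0 -1; 0.3 1 0 0 0 0 -1; 0.2 1 0 0 0 0 -1"}}

```text
time_s: 2.1
tcp_pos: [0.4232, 0.1502, 0.272]
ee_rot: [[1.0, -0.0, -0.001], [-0.0, -1.0, -0.001], [-0.001, 0.001, -1.0]]
wrist_force: [0.3, -0.6, -0.0]
gripper_width: 1.001
gripper_force: 0.0
```

Emit:
{"fn": "jog_arm", "kwargs": {"plan": "0.2 1 0 0 0 0 -1; 0.2 1 0 0 0 0 -1; 0.2 1 0 0 0 0 -1; 0 1 0 0 0 0 -1; 0 1 0 0 0 0 -1; 0 1 0 0 0 0 -1; 0 1 0 0 0 0 -1; 0 0.5 0 0 0 0 -1; 0 0 0 0 0 0 -1; 0 0 0 0 0 0 -1"}}

```text
time_s: 3.1
tcp_pos: [0.4381, -0.0357, 0.2724]
ee_rot: [[1.0, 0.0, -0.0], [0.0, -1.0, 0.0], [-0.0, -0.0, -1.0]]
wrist_force: [0.6, 0.7, -0.6]
gripper_width: 0.999
gripper_force: 0.0
```

Emit:
{"fn": "jog_arm", "kwargs": {"plan": "0.25 0.6 0 0 0 0 -1; 0.25 0.8 0 0 0 0 -1; 0.25 1 0 0 0 0 -1; 0.25 1 0 0 0 0 -1; 0.25 0.8 0 0 0 0 -1; 0.25 0.8 0 0 0 0 -1; 0.25 0.7 0 0 0 0 -1; 0.25 0.5 0 0 0 0 -1; 0 0 0 0 0 0 -1; 0 0 0 0 0 0 -1"}}

```text
time_s: 4.1
tcp_pos: [0.4883, -0.1903, 0.2722]
ee_rot: [[1.0, 0.001, -0.001], [0.001, -1.0, 0.0], [-0.001, -0.0, -1.0]]
wrist_force: [-1.2, 0.3, 0.2]
gripper_width: 1.0
gripper_force: 0.0
```

```bash
python3 - <<'E'
from h import *
import pickle
w=snap("wrist"); pickle.dump(w,open("w1.pkl","wb"))
cv2.imwrite("pics/w1.png",cv2.resize(w[0][:,:,::-1],(800,600)))
print(np.round(w[2]["extrinsics"],3).tolist(),w[2]["mtx"][0],r.sense()["tcp_pos"])
E
```

```text
[[0.001, 0.97, 0.242, 0.553], [-1.0, 0.001, 0.001, -0.191], [0.0, -0.242, 0.97, 0.434], [0.0, 0.0, 0.0, 1.0]] [343.83115181   0.         254.26340278] [ 0.4881644  -0.19020623  0.27243059]
```

View pics/w1.png

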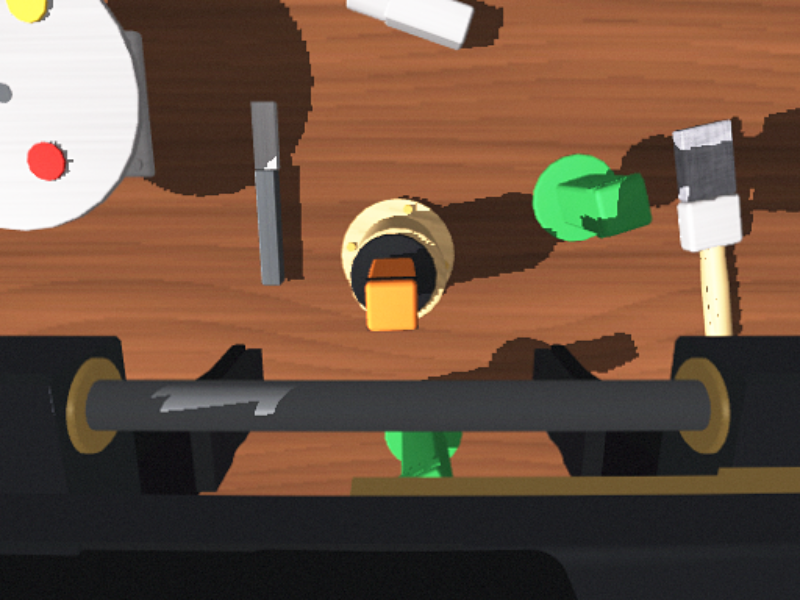

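The wrist view shows the handle's top face with corners near (366,283), (416,280), (418,329) and (368,331). That puts it between the fingers and turned a few degrees. The red spot is at (46,161).

```bash
python3 - <<'E'
from h import *
import pickle
im,d,c=pickle.load(open("w1.pkl","rb"))
C=[pt(c,d,u*.64,v*.64,.172)[:2] for u,v in((366,282),(416,280),(418,328),(368,331))]
print("corners",np.round(C,4).tolist(),"centre",np.mean(C,0).round(4),"depth top",pt(c,d,392*.64,305*.64).round(4))
for a,b in((0,1),(3,2),(0,3),(1,2)): e=C[b]-C[a]; print("edge",np.hypot(*e).round(4),np.degrees(np.arctan2(e[1],e[0])).round(1))
h=cv2.cvtColor(im,cv2.COLOR_RGB2HSV)
v,u=np.nonzero((h[:130,:60,1]>170)&((h[:130,:60,0]<8)|(h[:130,:60,0]>174))); print("red",len(u),pt(c,d,u.mean(),v.mean()).round(4),pt(c,d,u.mean(),v.mean(),.091).round(4))
# holder flange circle at z?  rim via depth cloud
P=np.array([pt(c,d,a,e) for a in range(210,300) for e in range(118,220) if d[e,a]>0])
for lo,hi in((.088,.0945),(.1,.1065)):
    T=P[(P[:,2]>lo)&(P[:,2]<hi)&(np.hypot(P[:,0]-.487,P[:,1]+.191)<.045)]; print(lo,len(T),T.min(0).round(4),T.max(0).round(4))
E
```

```text
corners [[0.4977, -0.1753], [0.4988, -0.2003], [0.4738, -0.2015], [0.4722, -0.176]] centre [ 0.4856 -0.1883] depth top [ 0.4861 -0.1883  0.1728]
edge 0.025 -87.6
edge 0.0255 -86.3
edge 0.0256 -178.4
edge 0.025 -177.1
red 441 [0.558  0.0291 0.0909] [0.558 0.029 0.091]
0.088 538 [ 0.4558 -0.2225  0.0885] [ 0.5156 -0.1601  0.0944]
0.1 27 [ 0.496  -0.2004  0.1   ] [ 0.4984 -0.1781  0.1065]
```

Position agrees across the three views (0.487, -0.189), top at 0.173, and yaw is about +2.7°. I'll turn -0.33, go down 150 mm to TCP 0.122, then close.

Emit:
{"fn": "jog_arm", "kwargs": {"plan": "-0.04 -0.05 0.5 0 0 -0.33 -1; 0 0 1 0 0 0 -1; 0 0 1 0 0 0 -1; 0 0 1 0 0 0 -1; 0 0 0.8 0 0 0 -1; 0 0 0.7 0 0 0 -1; 0 0 0.6 0 0 0 -1; 0 0 0.4 0 0 0 -1; 0 0 0 0 0 0 -1; 0 0 0 0 0 0 -1"}}

```text
time_s: 5.15
tcp_pos: [0.4876, -0.1895, 0.1231]
ee_rot: [[0.999, 0.047, 0.001], [0.047, -0.999, -0.0], [0.001, 0.0, -1.0]]
wrist_force: [0.1, 0.3, 0.2]
gripper_width: 1.003
gripper_force: 0.0
```

Emit:
{"fn": "jog_arm", "kwargs": {"plan": "0 0 0 0 0 0 1; 0 0 0 0 0 0 1; 0 0 0 0 0 0 1; 0 0 0 0 0 0 1; 0 0 0 0 0 0 1; 0 0 0 0 0 0 1; 0 0 0 0 0 0 1; 0 0 0 0 0 0 1; 0 0 0 0 0 0 1; 0 0 0 0 0 0 1"}}

```text
time_s: 6.15
tcp_pos: [0.4871, -0.1895, 0.1225]
ee_rot: [[0.999, 0.047, -0.0], [0.047, -0.999, 0.0], [-0.0, -0.0, -1.0]]
wrist_force: [-1.0, 1.0, -0.1]
gripper_width: 0.295
gripper_force: 30.0
```

Emit:
{"fn": "jog_arm", "kwargs": {"plan": "0 0 -0.2 0 0 0 1; 0 0 -0.4 0 0 0 1; 0 0 -0.6 0 0 0 1; 0 0 -0.8 0 0 0 1; 0 0 -0.8 0 0 0 1; 0 0 -0.8 0 0 0 1; 0 0 -0.8 0 0 0 1; 0 0 -0.6 0 0 0 1; 0 0 0 0 0 0 1; 0 0 0 0 0 0 1"}}

```text
time_s: 7.15
tcp_pos: [0.4868, -0.1895, 0.2474]
ee_rot: [[0.999, 0.046, 0.0], [0.046, -0.999, 0.001], [0.0, -0.001, -1.0]]
wrist_force: [-0.2, -0.2, -2.9]
gripper_width: 0.296
gripper_force: 30.0
```

Emit:
{"fn": "jog_arm", "kwargs": {"plan": "0.2 -0.5 0 0 0 0 1; 0.4 -1 0 0 0 0 1; 0.4 -1 0 0 0 0 1; 0.4 -1 0 0 0 0 1; 0.4 -1 0 0 0 0 1; 0.4 -1 0 0 0 0 1; 0.4 -1 0 0 0 0 1; 0.4 -1 0 0 0 0 1; 0.3 -0.8 0 0 0 0 1; 0 -0.4 0 0 0 0 1"}}

```text
time_s: 8.15
tcp_pos: [0.5596, 0.0336, 0.246]
ee_rot: [[0.999, 0.049, -0.002], [0.049, -0.999, -0.0], [-0.002, 0.0, -1.0]]
wrist_force: [0.1, 0.7, -2.2]
gripper_width: 0.298
gripper_force: 30.0
```

Emit:
{"fn": "jog_arm", "kwargs": {"plan": "0 -0.2 0 0 0 0 1; 0 -0.2 0 0 0 0 1; 0 -0.1 0 0 0 0 1; 0 0 0 0 0 0 1; 0 0 0 0 0 0 1; 0 0 0 0 0 0 1; 0 0 0 0 0 0 1; 0 0 0 0 0 0 1; 0 0 0 0 0 0 1; 0 0 0 0 0 0 1"}}

```text
time_s: 9.15
tcp_pos: [0.5589, 0.0439, 0.2475]
ee_rot: [[0.999, 0.047, -0.0], [0.047, -0.999, -0.0], [-0.0, 0.0, -1.0]]
wrist_force: [-0.3, 0.5, -1.9]
gripper_width: 0.297
gripper_force: 30.0
```

```bash
python3 - <<'E'
from h import *
s=r.sense();print(s["tcp_pos"],s["gripper_force"],s["wrist_force"])
o=[]
for n,(x0,y0,x1,y1) in(("scene",(220,100,320,240)),("wrist",(120,100,380,384))):
    im,d,c=snap(n); o.append(cv2.resize(im[y0:y1,x0:x1,::-1],(400,560 if n=="scene" else 437)))
    np.savez(n+"2.npz",im=im,d=d,**{k:c[k] for k in c})
o[1]=cv2.copyMakeBorder(o[1],0,123,0,0,0); cv2.imwrite("pics/held.png",np.hstack(o))
E
```

```text
[0.5588708  0.04389086 0.2475411 ] 29.99993515899405 [-0.34750966  0.46499283 -1.85789773]
```

View pics/held.png

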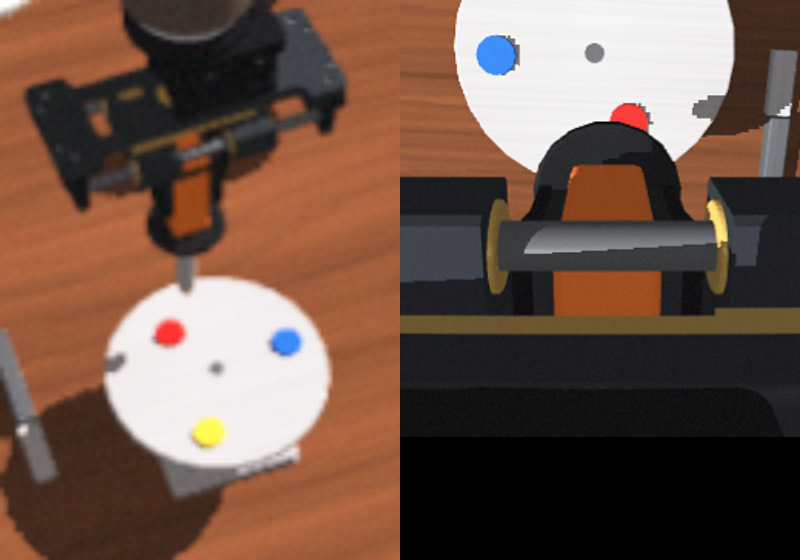

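The probe hangs straight with its tip at about (186,291) in the left crop. It is about 15 mm past red in y, since I moved too far. I'll measure the tip offset from the TCP with the scene camera.

```bash
python3 - <<'E'
from h import *
s=np.load("scene2.npz"); p=pt(s,s["d"],266.5,172.0,.140); t=r.sense()["tcp_pos"]
print("tip",p.round(4),"minus tcp",(p-t).round(4)); E=s["extrinsics"]; 
for dv in(-1,1): print(pt(s,s["d"],266.5,172+dv,.140).round(4))
w=np.load("wrist2.npz"); h=cv2.cvtColor(w["im"],cv2.COLOR_RGB2HSV)
m=(h[...,0]>100)&(h[...,0]<120)&(h[...,1]>150)&(h[...,2]>120); m[:100]=0; m[160:]=0
v,u=np.nonzero(m); print("blue",len(u),pt(w,w["d"],u.mean(),v.mean(),.091).round(4))
E
```

```text
tip [0.5589 0.0438 0.14  ] minus tcp [-0.     -0.0002 -0.1075]
[0.5554 0.045  0.14  ]
[0.5623 0.0426 0.14  ]
blue 498 [0.5956 0.1114 0.091 ]
```

Emit:
{"fn": "jog_arm", "kwargs": {"plan": "0 0.3 0 0 0 0 1; 0 0.3 0 0 0 0 1; 0 0 0.2 0 0 0 1; 0 0 0.4 0 0 0 1; 0 0 0.4 0 0 0 1; 0 0 0.4 0 0 0 1; 0 0 0.16 0 0 0 1; 0 0 0.08 0 0 0 1; 0 0 0 0 0 0 1; 0 0 0 0 0 0 1"}}

```text
time_s: 10.25
tcp_pos: [0.5599, 0.029, 0.207]
ee_rot: [[0.999, 0.047, 0.001], [0.047, -0.999, 0.0], [0.001, -0.0, -1.0]]
wrist_force: [-0.1, -0.3, -1.1]
gripper_width: 0.3
gripper_force: 30.0
```

Emit:
{"fn": "jog_arm", "kwargs": {"plan": "0 0 0.02 0 0 0 1; 0 0 0.02 0 0 0 1; 0 0 0.02 0 0 0 1; 0 0 0.02 0 0 0 1; 0 0 0.02 0 0 0 1; 0 0 0.02 0 0 0 1; 0 0 0.02 0 0 0 1; 0 0 0.02 0 0 0 1; 0 0 0 0 0 0 1; 0 0 0 0 0 0 1"}}

```text
time_s: 11.25
tcp_pos: [0.5596, 0.0289, 0.2025]
ee_rot: [[0.999, 0.047, -0.0], [0.047, -0.999, -0.0], [-0.0, 0.0, -1.0]]
wrist_force: [0.0, -0.1, -3.0]
gripper_width: 0.296
gripper_force: 30.0
```

Emit:
{"fn": "jog_arm", "kwargs": {"plan": "0 0 0.02 0 0 0 1; 0 0 0.02 0 0 0 1; 0 0 0.02 0 0 0 1; 0 0 0.02 0 0 0 1; 0 0 0 0 0 0 1; 0 0 0 0 0 0 1; 0 0 0 0 0 0 1; 0 0 0 0 0 0 1; 0 0 0 0 0 0 1; 0 0 0 0 0 0 1"}}

```text
time_s: 12.25
tcp_pos: [0.5597, 0.0289, 0.201]
ee_rot: [[0.999, 0.047, 0.001], [0.047, -0.999, -0.0], [0.001, 0.0, -1.0]]
wrist_force: [-1.9, 0.4, 4.7]
gripper_width: 0.297
gripper_force: 30.0
```

Contact on red, about 7 N net of the probe's weight. I'll hold for a few rows more, lift 15 mm and move to yellow.

Emit:
{"fn": "jog_arm", "kwargs": {"plan": "0 0 0 0 0 0 1; 0 0 0 0 0 0 1; 0 0 0 0 0 0 1; 0 0 -0.3 0 0 0 1; 0 0 -0.3 0 0 0 1; 0.5 0.05 0 0 0 0 1; 0.8 0.05 0 0 0 0 1; 1 0.05 0 0 0 0 1; 0.9 0.05 0 0 0 0 1; 0.48 0 0 0 0 0 1"}}

```text
time_s: 13.25
tcp_pos: [0.6533, 0.0282, 0.2146]
ee_rot: [[0.999, 0.046, -0.0], [0.046, -0.999, 0.0], [-0.0, -0.0, -1.0]]
wrist_force: [-0.2, 0.5, -1.9]
gripper_width: 0.298
gripper_force: 30.0
```

Emit:
{"fn": "jog_arm", "kwargs": {"plan": "0 0 0 0 0 0 1; 0 0 0 0 0 0 1; 0 0 0.2 0 0 0 1; 0 0 0.2 0 0 0 1; 0 0 0.08 0 0 0 1; 0 0 0.04 0 0 0 1; 0 0 0.02 0 0 0 1; 0 0 0.02 0 0 0 1; 0 0 0 0 0 0 1; 0 0 0 0 0 0 1"}}

```text
time_s: 14.25
tcp_pos: [0.6518, 0.0283, 0.2017]
ee_rot: [[0.999, 0.047, 0.0], [0.047, -0.999, 0.0], [0.0, -0.0, -1.0]]
wrist_force: [-0.1, -0.8, -2.1]
gripper_width: 0.296
gripper_force: 30.0
```

Emit:
{"fn": "jog_arm", "kwargs": {"plan": "0 0 0.02 0 0 0 1; 0 0 0.02 0 0 0 1; 0 0 0 0 0 0 1; 0 0 0 0 0 0 1; 0 0 0 0 0 0 1; 0 0 0 0 0 0 1; 0 0 0 0 0 0 1; 0 0 0 0 0 0 1; 0 0 0 0 0 0 1; 0 0 0 0 0 0 1"}}

```text
time_s: 15.25
tcp_pos: [0.6519, 0.0282, 0.201]
ee_rot: [[0.999, 0.047, 0.001], [0.047, -0.999, -0.0], [0.001, 0.0, -1.0]]
wrist_force: [-0.8, 0.2, 3.8]
gripper_width: 0.296
gripper_force: 30.0
```

Emit:
{"fn": "jog_arm", "kwargs": {"plan": "0 0 0 0 0 0 1; 0 0 0 0 0 0 1; 0 0 0 0 0 0 1; 0 0 -0.3 0 0 0 1; 0 0 -0.3 0 0 0 1; -0.3 -0.5 0 0 0 0 1; -0.5 -0.8 0 0 0 0 1; -0.5 -0.9 0 0 0 0 1; -0.5 -0.8 0 0 0 0 1; -0.24 -0.42 0 0 0 0 1"}}

```text
time_s: 16.25
tcp_pos: [0.5951, 0.113, 0.2151]
ee_rot: [[0.999, 0.048, -0.001], [0.048, -0.999, 0.0], [-0.001, -0.0, -1.0]]
wrist_force: [0.0, -0.2, -2.1]
gripper_width: 0.296
gripper_force: 30.0
```

Emit:
{"fn": "jog_arm", "kwargs": {"plan": "0 0 0 0 0 0 1; 0 0 0 0 0 0 1; 0 0 0.2 0 0 0 1; 0 0 0.2 0 0 0 1; 0 0 0.08 0 0 0 1; 0 0 0.04 0 0 0 1; 0 0 0.02 0 0 0 1; 0 0 0.02 0 0 0 1; 0 0 0 0 0 0 1; 0 0 0 0 0 0 1"}}

```text
time_s: 17.25
tcp_pos: [0.5968, 0.1113, 0.2017]
ee_rot: [[0.999, 0.047, 0.0], [0.047, -0.999, 0.0], [0.0, -0.0, -1.0]]
wrist_force: [0.1, 0.1, -2.7]
gripper_width: 0.301
gripper_force: 30.0
```

Emit:
{"fn": "jog_arm", "kwargs": {"plan": "0 0 0.02 0 0 0 1; 0 0 0.02 0 0 0 1; 0 0 0 0 0 0 1; 0 0 0 0 0 0 1; 0 0 0 0 0 0 1; 0 0 0 0 0 0 1; 0 0 0 0 0 0 1; 0 0 0 0 0 0 1; 0 0 0 0 0 0 1; 0 0 0 0 0 0 1"}}

```text
time_s: 18.25
tcp_pos: [0.597, 0.1113, 0.201]
ee_rot: [[0.999, 0.047, 0.001], [0.047, -0.999, 0.0], [0.001, -0.0, -1.0]]
wrist_force: [-2.2, 0.8, 4.9]
gripper_width: 0.299
gripper_force: 30.0
```

Blue is touched. Next I'll lift and carry the probe back over the holder.

Emit:
{"fn": "jog_arm", "kwargs": {"plan": "0 0 0 0 0 0 1; 0 0 0 0 0 0 1; 0 0 0 0 0 0 1; 0 0 -0.5 0 0 0 1; 0 0 -0.8 0 0 0 1; 0 0 -0.6 0 0 0 1; -0.2 0.5 0 0 0 0 1; -0.4 0.9 0 0 0 0 1; -0.4 1 0 0 0 0 1; -0.4 1 0 0 0 0 1"}}

```text
time_s: 19.25
tcp_pos: [0.5641, 0.0233, 0.2464]
ee_rot: [[0.999, 0.047, -0.003], [0.047, -0.999, -0.0], [-0.003, 0.0, -1.0]]
wrist_force: [0.8, 0.1, -2.7]
gripper_width: 0.297
gripper_force: 30.0
```

Emit:
{"fn": "jog_arm", "kwargs": {"plan": "-0.4 1 0 0 0 0 1; -0.4 1 0 0 0 0 1; -0.4 1 0 0 0 0 1; -0.4 1 0 0 0 0 1; -0.4 1 0 0 0 0 1; -0.4 1 0 0 0 0 1; -0.4 1 0 0 0 0 1; -0.4 0.8 0 0 0 0 1; -0.36 0.66 0 0 0 0 1; 0 0 0 0 0 0 1"}}

```text
time_s: 20.25
tcp_pos: [0.4843, -0.1924, 0.2466]
ee_rot: [[0.999, 0.043, -0.003], [0.043, -0.999, 0.001], [-0.003, -0.001, -1.0]]
wrist_force: [0.5, -0.4, -2.3]
gripper_width: 0.295
gripper_force: 30.0
```

Emit:
{"fn": "jog_arm", "kwargs": {"plan": "0 0 0 0 0 0 1; 0 0 0 0 0 0 1; 0 0 0 0 0 0 1; 0 0 0 0 0 0 1; 0 0 0 0 0 0 1; 0 0 0 0 0 0 1; 0 0 0 0 0 0 1; 0 0 0 0 0 0 1; 0 0 0 0 0 0 1; 0 0 0 0 0 0 1"}}

```text
time_s: 21.25
tcp_pos: [0.4867, -0.1907, 0.2481]
ee_rot: [[0.999, 0.047, 0.0], [0.047, -0.999, -0.0], [0.0, 0.0, -1.0]]
wrist_force: [-0.7, -0.9, -2.1]
gripper_width: 0.3
gripper_force: 30.0
```

Emit:
{"fn": "jog_arm", "kwargs": {"plan": "0 0 0.3 0 0 0 1; 0 0 0.5 0 0 0 1; 0 0 0.6 0 0 0 1; 0 0 0.6 0 0 0 1; 0 0 0.6 0 0 0 1; 0 0 0.6 0 0 0 1; 0 0 0.6 0 0 0 1; 0 0 0.5 0 0 0 1; 0 0 0.3 0 0 0 1; 0 0 0.12 0 0 0 1"}}

```text
time_s: 22.25
tcp_pos: [0.4859, -0.1906, 0.1286]
ee_rot: [[0.999, 0.047, -0.003], [0.047, -0.999, 0.0], [-0.003, -0.0, -1.0]]
wrist_force: [-0.9, -0.5, -2.9]
gripper_width: 0.299
gripper_force: 30.0
```

Emit:
{"fn": "jog_arm", "kwargs": {"plan": "0 0 0.08 0 0 0 1; 0 0 0.08 0 0 0 1; 0 0 0.04 0 0 0 1; 0 0 0.04 0 0 0 1; 0 0 0.02 0 0 0 1; 0 0 0.02 0 0 0 1; 0 0 0 0 0 0 1; 0 0 0 0 0 0 1; 0 0 0 0 0 0 1; 0 0 0 0 0 0 1"}}

```text
time_s: 23.25
tcp_pos: [0.4868, -0.1907, 0.1231]
ee_rot: [[0.999, 0.047, 0.0], [0.047, -0.999, -0.0], [0.0, 0.0, -1.0]]
wrist_force: [0.4, -0.2, -2.6]
gripper_width: 0.294
gripper_force: 30.0
```

Emit:
{"fn": "jog_arm", "kwargs": {"plan": "0 0 0.02 0 0 0 1; 0 0 0.02 0 0 0 1; 0 0 0.01 0 0 0 1; 0 0 0 0 0 0 1; 0 0 0 0 0 0 1; 0 0 0 0 0 0 1; 0 0 0 0 0 0 1; 0 0 0 0 0 0 1; 0 0 0 0 0 0 1; 0 0 0 0 0 0 1"}}

```text
time_s: 24.25
tcp_pos: [0.4869, -0.1907, 0.1224]
ee_rot: [[0.999, 0.047, 0.0], [0.047, -0.999, -0.0], [0.0, 0.0, -1.0]]
wrist_force: [-1.3, 2.5, 5.2]
gripper_width: 0.299
gripper_force: 30.0
```

The guard is on the rim: the force is now upward at 0.1224, the height it was gripped at. I'll release it.

Emit:
{"fn": "jog_arm", "kwargs": {"plan": "0 0 0 0 0 0 0.2; 0 0 0 0 0 0 0; 0 0 0 0 0 0 -0.5; 0 0 0 0 0 0 -1; 0 0 0 0 0 0 -1; 0 0 0 0 0 0 -1; 0 0 0 0 0 0 -1; 0 0 0 0 0 0 -1; 0 0 0 0 0 0 -1; 0 0 0 0 0 0 -1"}}

```text
time_s: 25.25
tcp_pos: [0.4868, -0.1907, 0.1218]
ee_rot: [[0.999, 0.047, 0.0], [0.047, -0.999, -0.0], [0.0, 0.0, -1.0]]
wrist_force: [0.5, 0.2, 0.4]
gripper_width: 0.988
gripper_force: 0.0
```

Emit:
{"fn": "jog_arm", "kwargs": {"plan": "0 0 -0.2 0 0 0 -1; 0 0 -0.4 0 0 0 -1; 0 0 -0.6 0 0 0 -1; 0 0 -1 0 0 0 -1; 0 0 -1 0 0 0 -1; 0 0 -1 0 0 0 -1; 0 0 -1 0 0 0 -1; 0 0 -0.8 0 0 0 -1; 0 0 0 0 0 0 -1; 0 0 0 0 0 0 -1"}}

```text
time_s: 26.25
tcp_pos: [0.4866, -0.1905, 0.2723]
ee_rot: [[0.999, 0.047, 0.001], [0.047, -0.999, 0.0], [0.001, -0.0, -1.0]]
wrist_force: [-0.0, -0.7, -0.3]
gripper_width: 1.004
gripper_force: 0.0
```

```bash
python3 - <<'E'
from h import *
w=snap("wrist"); print(r.sense()["tcp_pos"],r.sense()["gripper_width"])
h=cv2.cvtColor(w[0],cv2.COLOR_RGB2HSV)
P=np.array([pt(w[2],w[1],a,e) for a in range(200,310) for e in range(100,240) if w[1][e,a]>0])
T=P[(P[:,2]>.165)&(P[:,2]<.18)&(np.hypot(P[:,0]-.487,P[:,1]+.191)<.05)]; print(len(T),T.mean(0).round(4))
cv2.imwrite("pics/end.png",cv2.resize(w[0][:,:,::-1],(800,600)))
E
```

```text
[ 0.48621057 -0.19049274  0.27141575] 0.9986054401001613
1072 [ 0.4863 -0.1917  0.1721]
```

View pics/end.png

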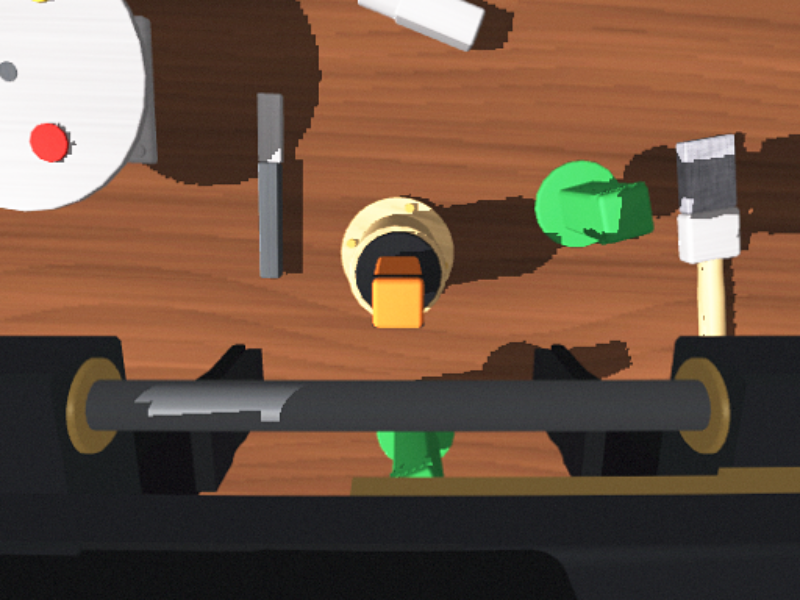

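The probe stands upright in its holder, handle top at pixel (398,303) and 0.172 m high as at the start. The gripper is clear and nothing else has moved.

```bash
python3 -c "
from station import r
print(r.finish_job())"
```

```text
the job is handed in; nothing more can be done
None
```

The probe touched red, yellow and blue in order at about 6–7 N each, stands released and upright back in its holder, and the job was handed in at about 26 s; no verdict came back.

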